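# Weigh a shower head on the spring scale

## Task

Pick up the shower head by the brass hanger on its neck, hang it by the hanger's hole on the hook of the spring scale, and lower it slowly until the spring carries the whole weight before you let go, so that the hook neither drops nor springs up. When the head hangs free and has stood still for a good second, press the green record button fully down and leave the head hanging. Do not bump or overload the scale, do not press the button early, and leave the other things where they are.

Things in the scene. Friction and masses are not known exactly. Their poses are not given: they have to be found in the camera images.
- shower_head: Chrome shower head, disc 125 mm across, standing on its spray face, with a flat brass hanger plate on top of its neck; mass with hanger 0.25 to 0.7 kg, not known beforehand. Origin: centre of the underside; z up along the neck. The plate is 38 mm wide (along y), 12 mm thick (along x) and stands from 98 to 168 mm above the origin. A half turn about z changes nothing.
- hole (a point): Centre of the round 26 mm hole through the brass plate's thickness, on the neck's axis, 128 mm above the head's underside; x along the hole's axis, y across the plate's 38 mm width, z up. Grip the plate across that width, one finger either side of the hole, so that the hole stays free.
- scale_stand: Grey bench spring scale, bolted down. Origin: on the worktop straight under the hook's seat; x from the hook's tip to the column, z up. Base plate 12 mm thick, x -10 to 180, y -75 to 75 mm; column 50 x 60 mm, 174 mm high, at x 130 mm; white dial plate with red pointer beside it (y 70 to 120 mm, up to 290 mm high). Nothing stands above the hook.
- hook_seat (a point): Where the load must hang: top of the 8 mm round hook bar in the middle of its 26 mm long low seat, 264 mm above the worktop when empty; it sinks with the hook. Axes as the stand's. To +x of the seat the bar rises 12 mm and runs level to a rod over the column; to -x it rises to the tip.
- hook_tip (a point): Centre of the hook's round free end (8 mm thick): 34 mm to -x of the seat's middle and 7 mm above the seat point, its top 11 mm above that point. The hanger's hole is slipped over it in the stand's +x direction, then lowered onto the seat.
- hook (a joint): How far the spring hook (and the red pointer) has sunk, in m: 0 empty, 0.080 at its stop. It starts to sink at about 0.3 N and then sinks about 10 mm for every newton (100 N/m), lightly damped. Shower heads settle between 0.021 and 0.066. The spring is delicate: the hook should move slowly, about 40 mm/s at most.
- record (a joint): Travel of the green record button in m: 0 released, 0.006 fully down (about 4 N); it springs back.
- record_top (a point): Middle of the top face of the green button (32 mm across) on its small black housing; pressed straight down.
- spare_head: Bystander: a second chrome shower head without a hanger, 125 mm across, 91 mm high. Origin: centre of its underside.
- tape: Bystander: roll of black tape, 55 mm across, 19 mm high. Origin: centre of its underside.
- nipple: Bystander: brass double nipple, 40 x 26 x 23 mm, lying. Origin: under its centre.
Not all that is in view belongs to the job. What is shaped like the shower_head but turquoise is not meant. Of the things shaped like the part that bears record, the black one is meant.

How it is judged:
By the outcome, as a careful person would: the job done as asked, in the order asked, and still so for the second after the job is handed in, with the robot touching nothing.
It also fails if it takes over 64 s, if anything falls off the work surface, if the arm or the gripper's body presses on something with over 40 N, if the wrist force passes 120 N, or if a joint passes its speed limit or range.

## Robot

A 6-joint arm with a two-finger parallel gripper is mounted at the origin on a cart in front of the work surface, level with it; the furniture and walls round the work are solid. World frame = base frame: x ahead of the robot, y to its left, z up, the work surface at z = 0. Lengths are in mm, angles in rad, forces in N, time in s.
With the tool pointing down it reaches from about 375 to 825 mm from the base axis. Payload 5.5 kg.
Tool frame: the origin (TCP) lies on the mounting face of the last link; the fingertips stand 173 mm ahead of it and the grasp point (between the pads) lies ctrl.grasp_offset ahead of it (ctrl.grasp_offset is the distance from the TCP to the grasp point, in mm); x points along the fingers, y is the direction in which the jaws open and shut, and the axes are right-handed (so a half turn about x gives the same grasp; the last joint's range is limited). The gripper opens to 85 mm and grips with 20 to 120 N. Pads are 22 mm wide; open, the fingers measure 114 mm over their backs; the gripper's body (76 mm by 85 mm) begins 54 mm behind the grasp point. The pads swing forward as they close: fully open they stand 13 mm farther back than shut.
Start: joints at [-1.234, 0.314, -0.047, 1.21, 0, 1.571], TCP at [198.278, -566.287, 404.699] pointing down, gripper open.
Joint ranges: [-2.67, 2.67], [-0.69, 1.73], [-1.03, 1.25], [-2.08, 2.16], [-1.42, 1.45], [-3.14, 3.14]. Speed limits (rad/s): [2.39, 2.39, 3.01, 3.14, 3.14, 3.14].

## Interface

Orientations are given as a unit quaternion [w, x, y, z].
In Python, from station import ctrl, read_camera, workorder gives the robot as it stands.
- The arm moves only by the tool servo_tool, never from a script. Its argument "commands" is a list that holds one entry, the list of rows, each a list of 5 numbers: the shift along the world's x, y, z in cm, then the turn about the world's z in rad, then the closure, from -1 (fully open) to 1 (shut), so that 0 is half open. A call has 1 to 5 rows; each row is the pose to reach, as a shift and turn from the pose commanded when the call began; what a row does not reach only later rows make up. A row lasts 1/12 s, in which the tool goes at most 41.7 mm and 7.16 degrees, less where a joint would pass 70% of its speed; a pose out of reach is approached as far as the arm can. A call with a gripper value outside its range is refused whole. The fingers move at their own pace and stop on an object; the grip force is fixed at half the most. Time passes only in rows, so rows that repeat a pose let the fingers close. It gives the time, the measured TCP pose, the force and the opening at its end, in the units of the state.
- ctrl.sense(): the state, without advancing time (a new reading comes with each control period).
- read_camera(name): name is "side" or "top" or "wrist"; returns a dict with "color" (480x640x3 uint8, red, green, blue), "K" (3x3 intrinsics, pixels), "world_to_cam" (4x4, takes a point from world to camera coordinates). Camera axes: x right, y down, z forward; pixel columns grow to the right and rows downward; lengths in mm; the calibration is good to about 2 mm. A picture is of the moment at which its call begins. There is no depth.
- workorder.close_job(): hands the job in, once; it reports no verdict.
The state is a dict: "clock": time; "joint_positions": joint angles; "joint_vel": joint speeds; "effort": joint torques, N m; "tool_pos": TCP position; "eef_rot": TCP orientation; "ft_force": force on the tool from outside, world axes, zero at the start; "torque": the same for the moment, N m; "opening": finger opening in mm.
Only numpy, scipy, OpenCV 4.12 (cv2) and the standard library are available. Lean on these libraries where they do the work, as an engineer would, in place of code of your own. Each camera call takes 0.05 s, during which the arm holds its last target. There are 200 camera calls.

## Working session

There is one attempt and no reset: what is moved stays moved. The work goes in short steps, Python scripts to look and compute and a tool call to move; the robot and the scene stay as the last step left them, time stands still between calls to the robot, and variables do not carry over. Pictures are saved under pics/ and viewed, about 8 in all and at most 12, crops included, and the job is handed in when it is done.

Besides the shell and the picture viewer there is one more tool, called after "Emit:" as name([rows], argument=value, ...), one row to a line, values as JSON. servo_tool: Moves the arm, as the interface text tells. Its arguments: {"type":"object","properties":{"commands":{"type":"array","items":{"type":"array","items":{"type":"array","items":{"type":"number"}}}}},"required":["commands"]}

```bash
mkdir -p pics
cat > h.py <<'E'
import numpy as np, cv2
from station import ctrl, read_camera, workorder
def snap(n,f):
    c=read_camera(n); cv2.imwrite(f'pics/{f}.png',c['color'][:,:,::-1]); np.savez(f'pics/{f}.npz',K=c['K'],T=c['world_to_cam']); return c
def proj(f,p):
    d=np.load(f'pics/{f}.npz'); p=np.atleast_2d(p); q=(d['T'][:3,:3]@p.T).T+d['T'][:3,3]; u=(d['K']@q.T).T; return u[:,:2]/u[:,2:]
def ray(f,uv):
    d=np.load(f'pics/{f}.npz'); R=d['T'][:3,:3]; o=-R.T@d['T'][:3,3]; v=R.T@np.linalg.inv(d['K'])@np.array([*uv,1.]); return o,v/np.linalg.norm(v)
def atz(f,uv,z):
    o,v=ray(f,uv); return o+v*(z-o[2])/v[2]
def tri(obs):
    A=0;b=0
    for f,uv in obs:
        o,v=ray(f,uv); M=np.eye(3)-np.outer(v,v); A=A+M; b=b+M@o
    return np.linalg.solve(A,b)
def crop(f,x,y,w,h,s,out):
    i=cv2.imread(f'pics/{f}.png')[y:y+h,x:x+w]; cv2.imwrite(f'pics/{out}.png',cv2.resize(i,None,fx=s,fy=s,interpolation=cv2.INTER_CUBIC))
E
python3 - <<'E'
from h import *
snap('top','t0');snap('side','s0')
s=ctrl.sense();print(s,ctrl.grasp_offset)
for f in('t0','s0'):
    d=np.load(f'pics/{f}.npz');print(d['K'],ray(f,(320,240)))
E
```

```text
{'clock': 0.1, 'joint_positions': array([-1.23402534e+00,  3.14196383e-01, -4.79749236e-02,  1.21018495e+00,
        3.04596362e-05,  1.57079554e+00]), 'joint_vel': array([-0.00044243, -0.00190779,  0.00393632, -0.00119723, -0.00055611,
        0.00020055]), 'effort': array([-2.97078823e-04, -5.40768635e+01,  3.40540230e+01,  1.11763581e-02,
       -3.35276570e-05, -1.45164870e-05]), 'tool_pos': array([ 198.18883031, -566.06469037,  403.89776095]), 'eef_rot': array([-0.11795936, -0.69702384, -0.11905041,  0.69718746]), 'ft_force': array([-0.00713634, -0.0756505 , -0.29724104]), 'torque': array([-0.02635045,  0.01103694,  0.01571358]), 'opening': 85.3661132319805} 154.70000000000002
[[563.2699312    0.         321.17158756]
 [  0.         563.2699312  227.14525964]
 [  0.           0.           1.        ]] (array([ 288.41089552,   19.94115653, 1583.97409126]), array([ 0.14251887, -0.01051492, -0.98973623]))
[[565.91913725   0.         314.59172688]
 [  0.         565.91913725 232.66524195]
 [  0.           0.           1.        ]] (array([ 189.9792989 ,  859.48936684, 1010.60406695]), array([ 0.27821886, -0.67318713, -0.68513747]))
```

View pics/t0.png

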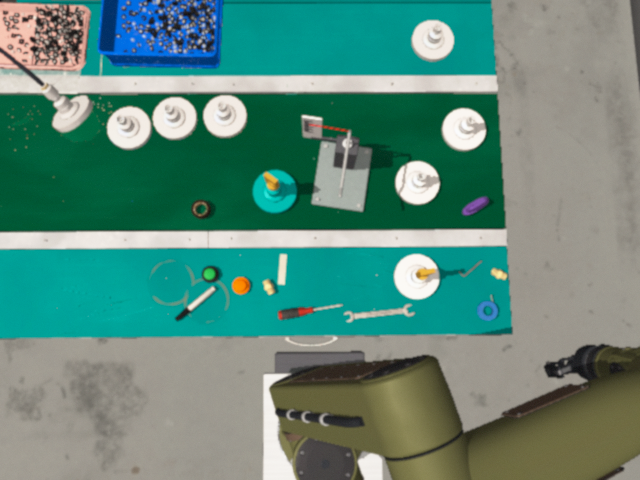

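View pics/s0.png

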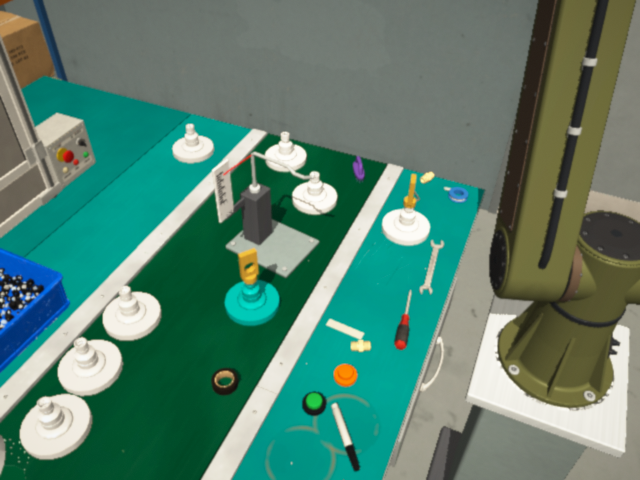

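Top view: candidates for the shower_head are the chrome one with the brass plate at (417,276), and the turquoise one with a brass plate at (273,190), which is excluded. The other white heads at (417,182), (464,129) and so on have no hanger. Candidates for record are the green button on black at (209,273) and the orange one at (240,285), which is excluded. The scale hook runs along (347,140)-(341,195). I'll check with close crops.

Run:
```python
from h import *
def tile(f,boxes,out):
    ims=[]
    I=cv2.imread(f'pics/{f}.png')
    for x,y,w,h,s in boxes: ims.append(cv2.resize(I[y:y+h,x:x+w],None,fx=s,fy=s,interpolation=cv2.INTER_CUBIC))
    return ims
a=tile('t0',[(380,240,80,60,5),(310,130,80,60,5)],0); b=tile('s0',[(370,170,80,60,5),(240,140,80,60,5)],0)
cv2.imwrite('pics/m0.png',np.vstack([np.hstack(a),np.hstack(b)]))
```

```text
(no output)
```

View pics/m0.png

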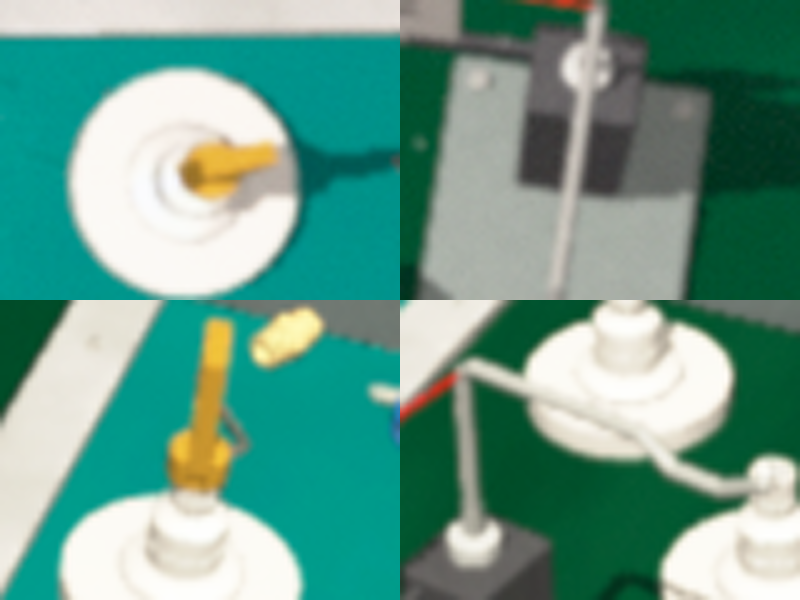

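The crop confirms the chrome head with the brass plate, and the hook bar running from the column at (347,140) towards (341,198). Next I fit the poses against both views.

```bash
cat > fit.py <<'E'
from h import *
from scipy.optimize import minimize, differential_evolution
def Rz(a): return np.array([[np.cos(a),-np.sin(a),0],[np.sin(a),np.cos(a),0],[0,0,1]])
def box(x0,x1,y0,y1,z0,z1): return np.array([[x,y,z] for x in(x0,x1) for y in(y0,y1) for z in(z0,z1)],float)
def cyl(r,z0,z1): 
    a=np.arange(0,6.28,.3); return np.vstack([np.c_[r*np.cos(a),r*np.sin(a),a*0+z] for z in(z0,z1)])
def place(P,x,y,a): return P@Rz(a).T+[x,y,0]
def mask(f,parts,s=4):
    m=np.zeros((480*s,640*s),np.uint8)
    for P in parts:
        h=cv2.convexHull(((proj(f,P)+.5)*s).astype(np.float32)).astype(np.int32); cv2.fillConvexPoly(m,h,1)
    return m
E
python3 - <<'E'
from fit import *
seg={}
for f,b in(('t0',(400,255,50,35)),('s0',(395,165,30,60))):
    I=cv2.imread(f'pics/{f}.png'); hsv=cv2.cvtColor(I,cv2.COLOR_BGR2HSV)
    m=cv2.inRange(hsv,(12,130,90),(32,255,255)); k=np.zeros_like(m);x,y,w,h=b;k[y:y+h,x:x+w]=m[y:y+h,x:x+w]
    seg[f]=cv2.resize(k,None,fx=4,fy=4,interpolation=cv2.INTER_LINEAR)>127; print(f,(k>0).sum())
c0=atz('t0',(416.7,276.4),12);print('disc',c0)
def cost(p):
    t=0
    for f in seg:
        m=mask(f,[place(box(-6,6,-19,19,p[3],168),*p[:3]),place(cyl(p[4],p[5],p[3]),*p[:3])])>0
        t+=1-(m&seg[f]).sum()/(m|seg[f]).sum()
    return t
r=differential_evolution(cost,[(c0[0]-15,c0[0]+15),(c0[1]-15,c0[1]+15),(-1.57,1.57),(95,112),(8,17),(85,98)],maxiter=40,popsize=10,seed=1)
print('head',r.x,r.fun)
# base plate
I=cv2.imread('pics/t0.png')
hsv=cv2.cvtColor(I,cv2.COLOR_BGR2HSV)
m=cv2.inRange(hsv,(0,0,90),(180,60,190)); k=np.zeros_like(m);k[135:218,305:378]=m[135:218,305:378]
pts=cv2.findNonZero(k); print(len(pts))
cs=max(cv2.findContours(k,0,1)[0],key=cv2.contourArea); ap=cv2.boxPoints(cv2.minAreaRect(cs))
print(ap); print([atz('t0',u,12).round(1) for u in ap])
print('btn',atz('t0',(209.5,273),28),tri([('t0',(209.5,273)),('s0',(315,400))]))
E
```

```text
t0 121
s0 220
disc [ 410.30775736 -266.20156382   12.        ]
head [ 4.10865872e+02 -2.65692995e+02  1.89016908e-01  1.04766851e+02
  1.33891364e+01  8.69427248e+01] 0.2778167719014569
3219
[[310.41037 203.83238]
 [321.6705  130.64162]
 [374.04623 138.69942]
 [362.7861  211.89018]]
[array([619. ,  29.8,  12. ]), array([836.5,  -4.1,  12. ]), array([ 811.5, -156.3,   12. ]), array([ 594.8, -119.1,   12. ])]
btn [422.51321543 308.77890372  28.        ] [421.41444148 309.93080668  19.67131327]
```

Run:
```python
from fit import *
I=cv2.imread('pics/t0.png')
x,y,a=616.8,-46.2,-0.16
pts={'seat':[0,0,260],'tip':[-34,0,267],'in':[13,0,260],'out':[-13,0,260],'rise':[25,0,272],'rod':[130,0,272],'rodlow':[130,0,180],
'b0':[-10,-75,12],'b1':[-10,75,12],'b2':[180,75,12],'b3':[180,-75,12]}
P=place(np.array(list(pts.values()),float),x,y,a)
tiles=[]
for f,b in(('t0',(305,120,80,100)),('s0',(215,130,110,150))):
    I=cv2.imread(f'pics/{f}.png'); s=600/b[3]; s=int(s)
    C=cv2.resize(I[b[1]:b[1]+b[3],b[0]:b[0]+b[2]],None,fx=s,fy=s,interpolation=cv2.INTER_CUBIC)
    for u in proj(f,P):
        q=((u+.5-b[:2])*s).astype(int); cv2.circle(C,tuple(map(int,q)),3,(0,0,255),-1)
    print(f,s,C.shape); cv2.imwrite(f'pics/ov_{f}.png',C); tiles.append(C)
H=600
T=[cv2.resize(t,(int(t.shape[1]*H/t.shape[0]),H)) for t in tiles]
O=np.hstack(T);print(O.shape);cv2.imwrite('pics/ov.png',O[:,:])
from scipy.spatial.transform import Rotation as R
q=ctrl.sense()['eef_rot'];print(R.from_quat(np.roll(q,-1)).as_matrix().round(3))
```

```text
t0 6 (600, 480, 3)
s0 4 (600, 440, 3)
(600, 920, 3)
[[-0.     0.33  -0.944]
 [ 0.001 -0.944 -0.33 ]
 [-1.    -0.002 -0.   ]]
```

View pics/ov.png

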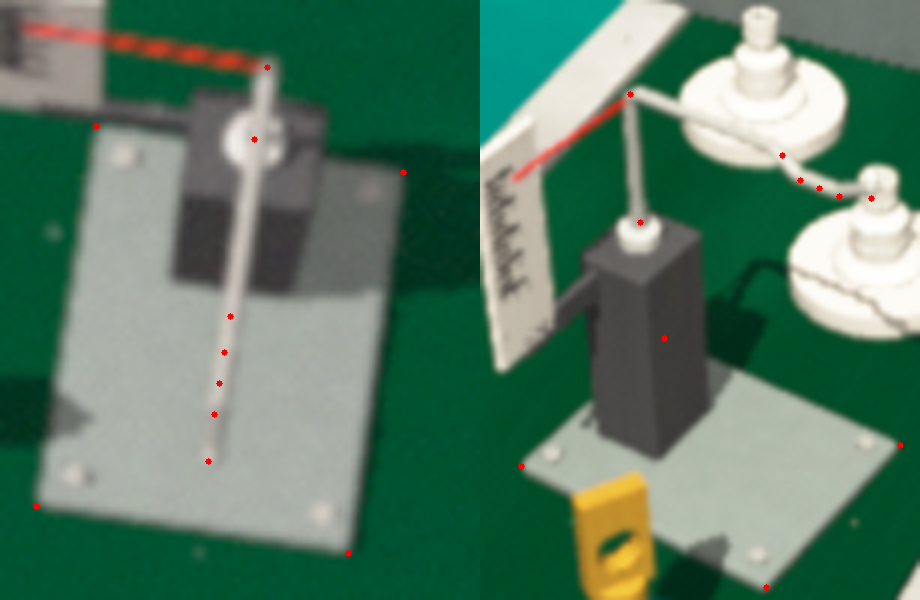

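The overlay dots sit on the hook line (top 208,461 to 267,67) and on the base corners to within about 2 mm. I take the seat at about (617,-46), yaw -0.16; the head at (411,-266), yaw 0.19. Moving above the head.

Emit:
servo_tool([
  [[4,6,0,0,-1],[8,12,0,-0.05,-1],[11,17,0,-0.1,-1],[14,20,0,-0.147,-1],[16,23,0,-0.147,-1]],
])

```text
clock: 0.52
tool_pos: [316.6, -392.9, 404.3]
eef_rot: [-0.066, -0.704, -0.066, 0.704]
ft_force: [1.6, 0.1, 1.0]
opening: 85.5
```

Emit:
servo_tool([
  [[2.5,3.5,0,0,-1],[5.3,7,0,0,-1],[5.3,7,0,0,-1],[5.3,7,0,0,-1]],
])

```text
clock: 0.85
tool_pos: [370.3, -322.7, 404.5]
eef_rot: [-0.069, -0.704, -0.069, 0.704]
ft_force: [-0.6, -1.2, 0.3]
opening: 85.3
```

Run:
```python
from fit import *
snap('wrist','w1'); s=ctrl.sense(); print(s['clock'],s['tool_pos'],s['ft_force'],s['joint_positions'])
from scipy.spatial.transform import Rotation as R
print(R.from_quat(np.roll(s['eef_rot'],-1)).as_matrix().round(3))
P=place(np.array([[i,j,168] for i in(-6,6) for j in(-19,19)],float),411,-266,.19);print(proj('w1',P))
I=cv2.imread('pics/w1.png')
for u in proj('w1',P): cv2.circle(I,tuple(map(int,u)),2,(0,0,255),-1)
cv2.imwrite('pics/w1o.png',I)
```

```text
0.9 [ 369.55195662 -323.9565827   404.53852627] [ 0.23755015 -0.27789159  1.0592871 ] [-7.19565781e-01  1.10063753e-01 -3.01870150e-01  1.15921661e+00
 -5.64527568e-04  2.22965717e+00]
[[-0.001  0.191 -0.982]
 [-0.    -0.982 -0.191]
 [-1.     0.     0.001]]
[[276.72735522 181.56614342]
 [209.05170057 181.27239254]
 [276.01035328 159.69390604]
 [207.26802797 159.39724123]]
```

View pics/w1o.png

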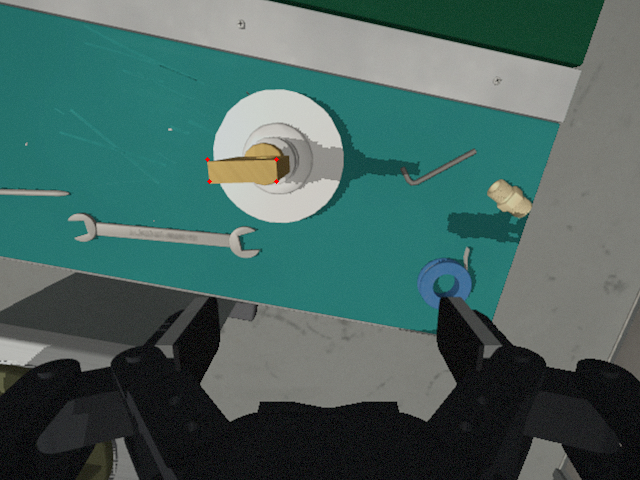

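The projected plate-top corners match the wrist image, at (208,160) to (277,182). The plate is turned about 0.03 rad further. Going over it and down.

Emit:
servo_tool([
  [[2,3,0,0.03,-1],[4.1,5.8,0,0.03,-1],[4.1,5.8,0,0.03,-1],[4.1,5.8,-2,0.03,-1],[4.1,5.8,-2,0.03,-1]],
])

```text
clock: 1.32
tool_pos: [409.0, -267.2, 382.2]
eef_rot: [-0.077, -0.702, -0.078, 0.704]
ft_force: [-0.7, -0.5, -0.5]
opening: 85.2
```

Emit:
servo_tool([
  [[0.15,0.1,0,0,-1],[0.15,0.1,-2.5,0,-1],[0.15,0.1,-5,0,-1],[0.15,0.1,-7.5,0,-1],[0.15,0.1,-9.2,0,-1]],
])

```text
clock: 1.73
tool_pos: [410.8, -266.6, 291.5]
eef_rot: [-0.077, -0.703, -0.077, 0.703]
ft_force: [-0.4, 0.2, -0.4]
opening: 85.6
```

Emit:
servo_tool([
  [[0,0,0,0,-1],[0,0,0,0,-1]],
])

```text
clock: 1.9
tool_pos: [411.1, -266.4, 292.8]
eef_rot: [-0.077, -0.702, -0.077, 0.703]
ft_force: [0.5, -0.2, 0.8]
opening: 84.9
```

Emit:
servo_tool([
  [[0,0,-0.2,0,-0.5],[0,0,-0.2,0,-0.2],[0,0,-0.2,0,0],[0,0,-0.2,0,0.1],[0,0,-0.2,0,0.2]],
])

```text
clock: 2.32
tool_pos: [412.0, -265.7, 291.8]
eef_rot: [0.078, 0.703, 0.077, -0.702]
ft_force: [-1.7, 1.1, 5.8]
opening: 37.2
```

Emit:
servo_tool([
  [[0,0,0,0,0.5],[0,0,0,0,1],[0,0,0,0,1],[0,0,0,0,1],[0,0,0,0,1]],
])

```text
clock: 2.73
tool_pos: [412.0, -265.7, 291.8]
eef_rot: [0.078, 0.703, 0.077, -0.702]
ft_force: [-0.4, 1.8, 6.3]
opening: 37.4
```

Emit:
servo_tool([
  [[0,0,0,0,1],[0,0,0,0,1],[0,0,0,0,1]],
])

```text
clock: 2.98
tool_pos: [412.0, -265.6, 291.8]
eef_rot: [0.078, 0.703, 0.077, -0.702]
ft_force: [-1.9, 1.5, 5.6]
opening: 37.1
```

Emit:
servo_tool([
  [[0,0,0.3,0,1],[0,0,1.2,0,1],[0,0,3,0,1],[0,0,5.5,0,1],[0,0,8,0,1]],
])

```text
clock: 3.4
tool_pos: [410.8, -265.1, 370.8]
eef_rot: [-0.077, -0.702, -0.078, 0.704]
ft_force: [0.2, -0.6, -6.3]
opening: 37.0
```

Emit:
servo_tool([
  [[0,0,2.5,0,1],[0,0,4.5,-0.05,1],[1,2,6,-0.12,1],[3,4,6.6,-0.2,1],[5,7,6.6,-0.28,1]],
])

```text
clock: 3.82
tool_pos: [462.1, -196.2, 438.9]
eef_rot: [-0.023, 0.708, -0.025, -0.706]
ft_force: [1.4, -1.0, -6.9]
opening: 36.7
```

Emit:
servo_tool([
  [[1.5,2.8,0,-0.08,1],[3,5.6,0,-0.1,1],[4.5,8,0,-0.1,1],[5.5,10,0,-0.1,1],[6,11,0,-0.1,1]],
])

```text
clock: 4.23
tool_pos: [522.3, -83.1, 436.3]
eef_rot: [0.056, -0.705, 0.055, 0.705]
ft_force: [-0.2, 0.2, -7.4]
opening: 37.0
```

Emit:
servo_tool([
  [[0,0,0,0,1],[0,0,0,0,1],[0,0,0,0,1],[0,0,0,0,1]],
])

```text
clock: 4.57
tool_pos: [521.1, -86.5, 436.6]
eef_rot: [0.057, -0.705, 0.057, 0.705]
ft_force: [-0.3, -0.6, -8.1]
opening: 36.8
```

Emit:
servo_tool([
  [[1.5,2,0,0,1],[2.8,4,0,0,1],[3.6,4.9,0,0,1],[3.6,4.9,0,0,1],[3.6,4.9,0,0,1]],
])

```text
clock: 4.98
tool_pos: [554.4, -64.9, 436.4]
eef_rot: [0.05, -0.706, 0.035, 0.706]
ft_force: [-0.2, -0.7, -7.1]
opening: 36.9
```

Emit:
servo_tool([
  [[0,0,0,0,1],[0,0,0,0,1],[0,0,0,0,1]],
])

```text
clock: 5.23
tool_pos: [553.9, -65.0, 436.7]
eef_rot: [-0.051, 0.706, -0.035, -0.706]
ft_force: [0.6, -0.2, -6.8]
opening: 37.1
```

```bash
cat > chk.py <<'E'
from fit import *
import sys
n=sys.argv[1]; F=[]
for i in range(6): snap('side','s'+n); F.append(ctrl.sense()['ft_force'])
snap('wrist','w'+n)
s=ctrl.sense(); print(s['clock'],s['tool_pos'],np.mean(F,0),np.std(F,0))
p=s['tool_pos']; hz=p[2]-163.8; a=-0.16
plate=place(box(-6,6,-19,19,hz-30,hz+40),p[0],p[1],a); circ=place(np.c_[0*np.arange(0,6.28,.4)-6,13*np.cos(np.arange(0,6.28,.4)),hz+13*np.sin(np.arange(0,6.28,.4))],p[0],p[1],a)
hook=place(np.array([[-34,0,271],[-13,0,260],[0,0,260],[13,0,260],[25,0,272],[130,0,272]],float),617,-46.2,a)
T=[]
for f,b,sc in (('s'+n,(235,110,100,130),4),('w'+n,(120,60,400,300),1)):
    I=cv2.imread(f'pics/{f}.png'); k=4 if sc==4 else 1
    C=cv2.resize(I[b[1]:b[1]+b[3],b[0]:b[0]+b[2]],None,fx=k,fy=k,interpolation=cv2.INTER_CUBIC)
    for pts,c in((plate,(0,255,255)),(circ,(255,0,255)),(hook,(0,0,255))):
        for u in proj(f,pts): cv2.circle(C,tuple(int(v) for v in (u+.5-b[:2])*k),2,c,-1)
    if len(T): C=cv2.copyMakeBorder(C,0,T[0].shape[0]-C.shape[0],0,0,0)
    T.append(C)
cv2.imwrite(f'pics/c{n}.png',np.hstack(T))
E
python3 chk.py 2
```

```text
5.5833 [554.19445128 -64.81323829 436.70649968] [ 0.20164522  0.13883706 -6.91696481] [0.34212971 0.5182477  0.34430767]
```

View pics/c2.png

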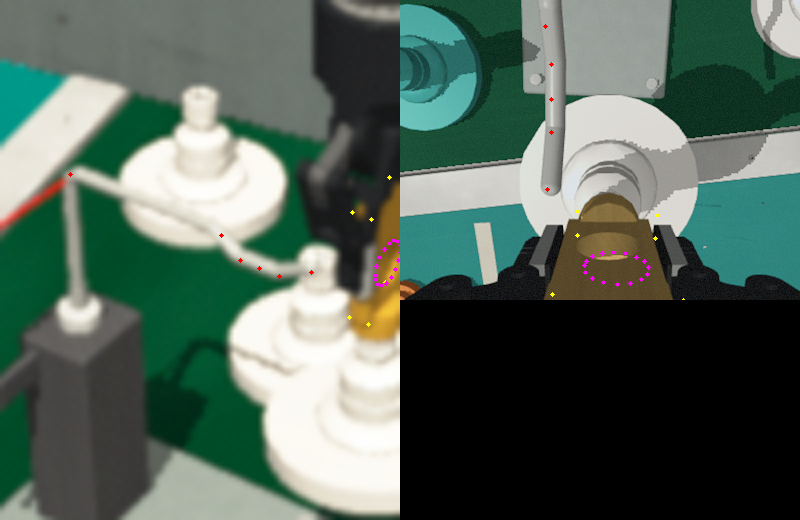

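The side crop shows the plate at (375,260) approaching the hook tip (312,272), and the overlays agree. The move stopped short, and I suspect joint 6 is at its limit. The cure is a half turn of the held head, which its symmetry allows, so I back off first.

Emit:
servo_tool([
  [[-1.5,-1,0,0.1,1],[-3,-2,0,0.2,1],[-4,-3,0,0.32,1],[-4,-3,0,0.44,1],[-4,-3,0,0.56,1]],
])

```text
clock: 6.0
tool_pos: [513.6, -95.3, 436.9]
eef_rot: [-0.148, -0.688, -0.163, 0.691]
ft_force: [-0.1, 0.1, -7.5]
opening: 37.6
```

```bash
cat > st.py <<'E'
from h import *
from scipy.spatial.transform import Rotation as R
s=ctrl.sense(); M=R.from_quat(np.roll(s['eef_rot'],-1)).as_matrix()
print(s['clock'],s['tool_pos'].round(1),s['joint_positions'].round(3),'yaw',np.arctan2(-M[1,2],-M[0,2]),'tilt',M[:2,0].round(3),s['ft_force'].round(2))
E
python3 st.py
```

```text
6.0 [513.6 -95.3 436.9] [-0.189  0.163 -0.167  1.254  0.017  2.509] yaw 0.4433489545211709 tilt [-0.009  0.019] [-0.09  0.1  -7.5 ]
```

Emit:
servo_tool([
  [[0,0,0,0.12,1],[0,0,0,0.24,1],[0,0,0,0.36,1],[0,0,0,0.48,1],[0,0,0,0.6,1]],
])

```text
clock: 6.42
tool_pos: [514.3, -94.8, 436.7]
eef_rot: [-0.346, -0.609, -0.359, 0.617]
ft_force: [-0.1, -0.6, -7.1]
opening: 37.2
```

Emit:
servo_tool([
  [[0,0,0,0.12,1],[0,0,0,0.24,1],[0,0,0,0.36,1],[0,0,0,0.48,1],[0,0,0,0.6,1]],
])

```text
clock: 6.83
tool_pos: [514.3, -94.7, 436.7]
eef_rot: [0.513, 0.476, 0.523, -0.487]
ft_force: [0.5, 0.3, -6.6]
opening: 36.9
```

Emit:
servo_tool([
  [[0,0,0,0.12,1],[0,0,0,0.24,1],[0,0,0,0.36,1],[0,0,0,0.48,1],[0,0,0,0.6,1]],
])

```text
clock: 7.25
tool_pos: [514.3, -94.7, 436.7]
eef_rot: [0.634, 0.3, 0.64, -0.314]
ft_force: [-0.2, -0.0, -7.8]
opening: 36.9
```

Emit:
servo_tool([
  [[0,0,0,0.12,1],[0,0,0,0.24,1],[0,0,0,0.36,1],[0,0,0,0.48,1],[0,0,0,0.6,1]],
])

```text
clock: 7.67
tool_pos: [514.2, -94.7, 436.7]
eef_rot: [0.698, 0.097, 0.7, -0.112]
ft_force: [0.2, -0.0, -7.1]
opening: 37.1
```

```bash
python3 st.py
```

```text
7.6667 [514.2 -94.7 436.7] [-0.176  0.158 -0.173  1.242 -0.021  0.121] yaw 2.844483505180506 tilt [-0.006 -0.021] [ 0.16 -0.02 -7.11]
```

Emit:
servo_tool([
  [[0.8,1.2,0,0.05,1],[1.8,2.5,0,0.1,1],[3,4.2,0,0.137,1],[4,5.4,-0.1,0.137,1],[4.5,6,-0.2,0.137,1]],
])

```text
clock: 8.08
tool_pos: [560.4, -33.3, 434.6]
eef_rot: [0.704, 0.051, 0.705, -0.066]
ft_force: [-0.0, -0.8, -7.4]
opening: 37.4
```

Emit:
servo_tool([
  [[0,0,0,0,1],[0,0,0,0,1],[0,0,0,0,1]],
])

```text
clock: 8.33
tool_pos: [558.8, -35.2, 434.5]
eef_rot: [0.704, 0.051, 0.705, -0.067]
ft_force: [0.4, -0.0, -5.8]
opening: 37.4
```

```bash
python3 st.py; sed -i "s/^p=s\['tool_pos'\].*/from scipy.spatial.transform import Rotation as R\nM=R.from_quat(np.roll(s['eef_rot'],-1)).as_matrix(); p=s['tool_pos']+163.8*M[:,0]; hz=p[2]; a=-.16; print('hole',p,'rel stand',Rz(.16)@(p-[617,-47.2,264]))/; s/617,-46.2,a/617,-47.2,a/" chk.py; python3 chk.py 3
```

```text
8.3333 [558.8 -35.2 434.5] [-0.057  0.229 -0.091  1.254 -0.022  0.11 ] yaw 2.9748304060314967 tilt [-0.004 -0.022] [ 0.41 -0.02 -5.83]
8.6833 [559.09644003 -35.09509491 434.82006688] [ 6.39308055e-02 -2.97036845e-03 -6.61410000e+00] [0.32936733 0.33539888 0.52581163]
hole [558.61052048 -38.62400263 271.05880561] rel stand [-59.00999977  -0.83604858   7.05880561]
```

View pics/c3.png

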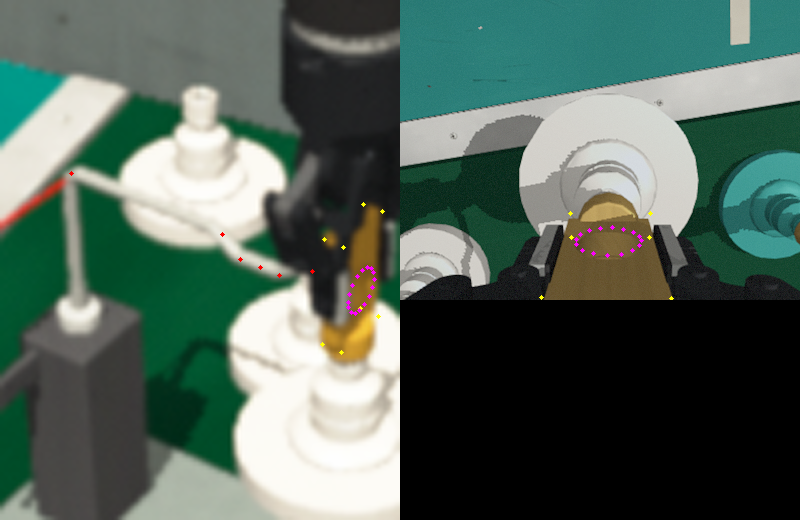

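Wrist view: the predicted hole ring at (610,241) coincides with the real hole. Side view: the plate is right before the hook tip (312,272). Sliding over the tip.

Emit:
servo_tool([
  [[0.7,-0.02,0,0,1],[1.4,-0.14,0,0,1],[2.0,-0.24,0,0,1],[2.6,-0.33,0,0,1],[3.0,-0.4,0,0,1]],
])

```text
clock: 9.1
tool_pos: [590.4, -38.9, 434.5]
eef_rot: [0.704, 0.051, 0.705, -0.066]
ft_force: [-0.0, 0.4, -6.8]
opening: 37.0
```

Emit:
servo_tool([
  [[0.5,-0.08,-0.1,0,1],[1.0,-0.16,-0.25,0,1],[1.5,-0.24,-0.4,0,1],[2.0,-0.32,-0.55,0,1],[2.5,-0.4,-0.7,0,1]],
])

```text
clock: 9.52
tool_pos: [614.7, -42.8, 427.3]
eef_rot: [0.704, 0.051, 0.705, -0.066]
ft_force: [0.1, 0.2, -7.1]
opening: 37.1
```

Emit:
servo_tool([
  [[0.2,-0.03,-0.1,0,1],[0.3,-0.05,-0.2,0,1],[0.3,-0.05,-0.2,0,1],[0.3,-0.05,-0.2,0,1]],
])

```text
clock: 9.85
tool_pos: [617.1, -43.3, 425.6]
eef_rot: [0.704, 0.051, 0.705, -0.066]
ft_force: [0.3, 0.3, -6.3]
opening: 37.1
```

```bash
python3 chk.py 4
```

```text
10.2 [617.17703124 -43.24788141 425.81601651] [-0.0114657   0.02968412 -6.69091419] [0.39944342 0.4712765  0.53885537]
hole [616.68696303 -46.76648144 262.0545458 ] rel stand [-0.37810604  0.37810886 -1.9454542 ]
```

View pics/c4.png

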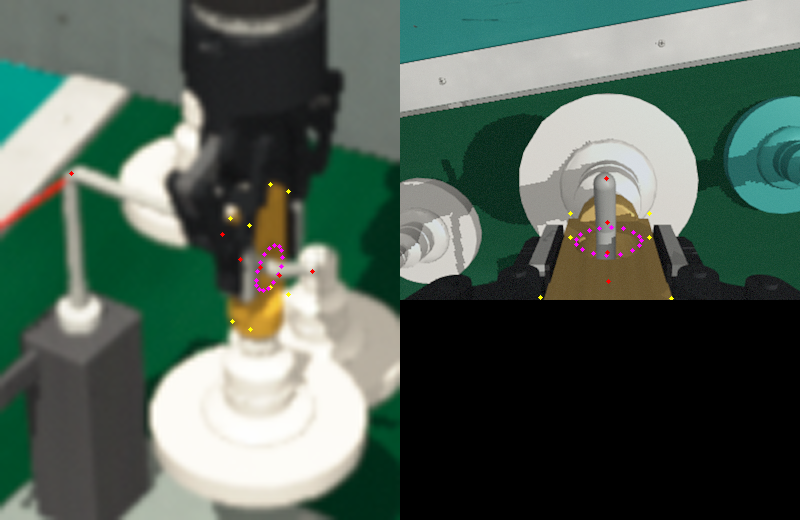

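The wrist view shows the hook bar through the hole, centred, with its tip at (606,180). Side view agrees. Lowering slowly at about 22 mm/s.

Emit:
servo_tool([
  [[0,0,-0.2,0,1],[0,0,-0.4,0,1],[0,0,-0.6,0,1],[0,0,-0.75,0,1],[0,0,-0.9,0,1]],
])

```text
clock: 10.62
tool_pos: [617.2, -43.3, 416.3]
eef_rot: [0.704, 0.051, 0.705, -0.066]
ft_force: [0.6, 0.1, -6.5]
opening: 36.9
```

Emit:
servo_tool([
  [[0,0,-0.15,0,1],[0,0,-0.3,0,1],[0,0,-0.45,0,1],[0,0,-0.6,0,1],[0,0,-0.75,0,1]],
])

```text
clock: 11.03
tool_pos: [617.2, -43.3, 409.1]
eef_rot: [0.704, 0.051, 0.705, -0.066]
ft_force: [-0.7, -0.2, -6.4]
opening: 37.3
```

Emit:
servo_tool([
  [[0,0,-0.18,0,1],[0,0,-0.36,0,1],[0,0,-0.54,0,1],[0,0,-0.72,0,1],[0,0,-0.9,0,1]],
])

```text
clock: 11.45
tool_pos: [617.3, -43.2, 400.1]
eef_rot: [0.704, 0.051, 0.705, -0.066]
ft_force: [-0.1, -0.9, -5.2]
opening: 36.8
```

Emit:
servo_tool([
  [[0,0,-0.18,0,1],[0,0,-0.36,0,1],[0,0,-0.54,0,1],[0,0,-0.72,0,1],[0,0,-0.9,0,1]],
])

```text
clock: 11.87
tool_pos: [617.3, -43.3, 391.1]
eef_rot: [0.704, 0.051, 0.705, -0.066]
ft_force: [-1.7, -0.5, -4.9]
opening: 37.4
```

Emit:
servo_tool([
  [[0,0,-0.18,0,1],[0,0,-0.36,0,1],[0,0,-0.54,0,1],[0,0,-0.72,0,1],[0,0,-0.9,0,1]],
])

```text
clock: 12.28
tool_pos: [617.3, -43.3, 382.1]
eef_rot: [0.704, 0.051, 0.705, -0.066]
ft_force: [-1.5, 0.3, -2.9]
opening: 37.0
```

Emit:
servo_tool([
  [[0,0,-0.16,0,1],[0,0,-0.32,0,1],[0,0,-0.48,0,1],[0,0,-0.64,0,1],[0,0,-0.8,0,1]],
])

```text
clock: 12.7
tool_pos: [617.3, -43.3, 374.1]
eef_rot: [0.704, 0.051, 0.705, -0.066]
ft_force: [-1.4, -0.4, -1.9]
opening: 37.1
```

```bash
cat > f.py <<'E'
from h import *
import sys
F=[];L=[]
for i in range(int(sys.argv[1])): read_camera('side'); s=ctrl.sense(); F.append(s['ft_force']); L.append(s['torque'])
print(s['clock'],s['tool_pos'],np.mean(F,0).round(3),(np.std(F,0)/len(F)**.5).round(3),np.mean(L,0).round(3))
E
python3 f.py 20
```

```text
13.7 [617.30143925 -43.25452668 374.1980466 ] [-1.274 -0.052 -2.434] [0.138 0.137 0.139] [ 0.075  0.234 -0.004]
```

Emit:
servo_tool([
  [[-0.05,0,0,0,1],[-0.1,0.01,0,0,1],[-0.1,0.01,0,0,1]],
])

```text
clock: 13.95
tool_pos: [616.8, -43.2, 374.5]
eef_rot: [0.705, 0.051, 0.705, -0.066]
ft_force: [1.8, 0.3, -2.4]
opening: 37.3
```

```bash
python3 f.py 20
```

```text
14.95 [616.25479137 -43.18788844 374.15979769] [ 2.317 -0.289 -2.482] [0.125 0.097 0.092] [ 0.026 -0.451  0.011]
```

It flipped sign, so it is just friction at the seat and the plate isn't against the slope. Centring it and continuing down.

Emit:
servo_tool([
  [[0.02,0,-0.14,0,1],[0.04,0,-0.28,0,1],[0.06,0,-0.42,0,1],[0.06,0,-0.56,0,1],[0.06,0,-0.7,0,1]],
])

```text
clock: 15.37
tool_pos: [616.6, -43.2, 366.8]
eef_rot: [0.704, 0.051, 0.705, -0.066]
ft_force: [-0.1, 0.1, -1.8]
opening: 37.0
```

Emit:
servo_tool([
  [[0,0,-0.14,0,1],[0,0,-0.28,0,1],[0,0,-0.42,0,1],[0,0,-0.56,0,1],[0,0,-0.7,0,1]],
])

```text
clock: 15.78
tool_pos: [616.6, -43.2, 359.9]
eef_rot: [0.704, 0.051, 0.705, -0.066]
ft_force: [-2.6, 0.1, -1.3]
opening: 37.2
```

Emit:
servo_tool([
  [[0,0,-0.14,0,1],[0,0,-0.28,0,1],[0,0,-0.42,0,1],[0,0,-0.56,0,1],[0,0,-0.7,0,1]],
])

```text
clock: 16.2
tool_pos: [616.7, -43.2, 353.0]
eef_rot: [0.704, 0.051, 0.705, -0.066]
ft_force: [-3.2, -0.1, -0.2]
opening: 37.0
```

```bash
python3 f.py 30
```

```text
17.7 [616.87211406 -43.15160469 353.15683366] [-3.393  0.389 -0.331] [0.12  0.101 0.085] [ 0.089  0.68  -0.013]
```

Emit:
servo_tool([
  [[-0.03,0,-0.1,0,1],[-0.06,0,-0.2,0,1],[-0.06,0,-0.3,0,1],[-0.06,0,-0.35,0,1],[-0.06,0,-0.35,0,1]],
])

```text
clock: 18.12
tool_pos: [616.7, -43.2, 349.8]
eef_rot: [0.705, 0.051, 0.705, -0.066]
ft_force: [-1.0, 0.4, 0.3]
opening: 37.2
```

```bash
python3 f.py 30
```

```text
19.6167 [616.28017541 -43.22963129 349.6733625 ] [2.642 0.66  0.011] [0.238 0.09  0.077] [ 0.151 -0.506  0.022]
```

Emit:
servo_tool([
  [[0.027,-0.005,-0.05,0,1],[0.027,-0.005,-0.05,0,1],[0.027,-0.005,-0.05,0,1],[0.027,-0.005,-0.05,0,1],[0.027,-0.005,-0.05,0,1]],
])

```text
clock: 20.03
tool_pos: [616.4, -43.2, 349.1]
eef_rot: [0.704, 0.051, 0.705, -0.066]
ft_force: [2.7, 0.1, 0.1]
opening: 36.9
```

```bash
python3 f.py 20; python3 chk.py 5
```

```text
21.0333 [616.43505013 -43.23698992 349.08190845] [ 1.783  0.245 -0.009] [0.134 0.129 0.063] [ 0.072 -0.338 -0.001]
21.3833 [616.45867486 -43.24088154 349.09952569] [ 0.68726347 -0.12177138 -0.00442248] [0.58597453 0.49011598 0.41589805]
hole [615.89419636 -46.75894969 185.33828314] rel stand [ -1.16194687   0.25924225 -78.66171686]
```

View pics/c5.png

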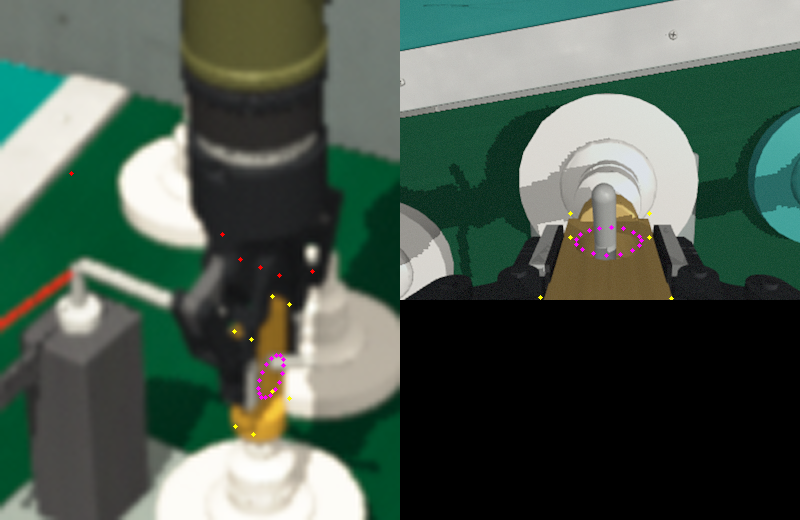

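Side view: the hook sank with the head (rod top from (72,173) to (80,268)) and the bar lies in the hole's top. Vertical load is about zero, so I open gently.

Emit:
servo_tool([
  [[0,0,0,0,0.2],[0,0,0,0,0.14],[0,0,0,0,0.1],[0,0,0,0,0.06],[0,0,0,0,0.02]],
])

```text
clock: 21.8
tool_pos: [616.4, -43.2, 349.1]
eef_rot: [0.704, 0.051, 0.705, -0.066]
ft_force: [0.7, 0.0, 1.1]
opening: 41.9
```

```bash
python3 f.py 4
```

```text
22.0 [616.49316979 -43.22872637 349.11889824] [-0.048  0.229 -0.161] [0.079 0.33  0.208] [0.037 0.017 0.008]
```

Emit:
servo_tool([
  [[0,0,0,0,-0.2],[0,0,0,0,-0.5],[0,0,0,0,-0.8],[0,0,0,0,-1],[0,0,0,0,-1]],
])

```text
clock: 22.42
tool_pos: [616.5, -43.2, 349.2]
eef_rot: [0.704, 0.051, 0.705, -0.066]
ft_force: [0.1, 1.0, -0.2]
opening: 85.7
```

Emit:
servo_tool([
  [[0,0,1,0,-1],[0,0,3,0,-1],[0,0,6,0,-1],[0,0,9,0,-1],[0,0,12,0,-1]],
])

```text
clock: 22.83
tool_pos: [616.2, -43.2, 471.2]
eef_rot: [0.704, 0.051, 0.705, -0.066]
ft_force: [-0.1, 0.3, -0.6]
opening: 85.4
```

```bash
cat > osc.py <<'E'
from h import *
import sys
n=sys.argv[1]
P=None
for i in range(20):
    c=snap('side','o'+n); t=ctrl.sense()['clock']
    g=c['color'][160:300,220:330].astype(int)
    if P is not None: print(round(t,2),int((abs(g-P).sum(2)>40).sum()),end='; ')
    P=g
E
python3 osc.py 1;python3 st.py
python3 - <<'E'
from h import *
crop('o1',215,130,160,150,4,'o1c')
E
```

```text
22.93 217; 22.98 83; 23.03 97; 23.08 117; 23.13 88; 23.18 67; 23.23 12; 23.28 9; 23.33 3; 23.38 8; 23.43 1; 23.48 5; 23.53 15; 23.58 11; 23.63 1; 23.68 5; 23.73 0; 23.78 1; 23.83 0; 23.8333 [616.5 -43.2 469.2] [-0.064  0.335  0.128  1.365 -0.022  0.102] yaw 2.975551804668868 tilt [-0.003 -0.021] [-0.26 -0.34  0.54]
```

View pics/o1c.png

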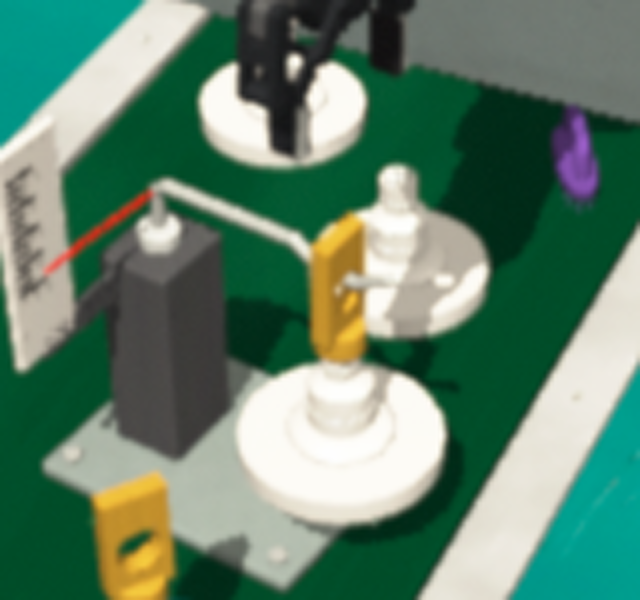

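The head hangs free on the seat, with the pointer at (45,270) in the crop, and frame differences died out by about 23.7 s. Now going to the button, high, closing the fingers on the way.

Emit:
servo_tool([
  [[-1,2.5,0,0,-1],[-2.5,6,0,0,-1],[-4.5,9.5,0,0,-0.5],[-6,13,0,0,0],[-7.5,16.5,0,0,0.5]],
])

```text
clock: 24.25
tool_pos: [540.5, 122.9, 469.3]
eef_rot: [0.704, 0.051, 0.705, -0.067]
ft_force: [0.9, 1.2, -0.9]
opening: 51.5
```

Emit:
servo_tool([
  [[-1.5,3.5,0,0,1],[-3,7,0,0,1],[-4.5,10.5,0,0,1],[-6.2,13.5,0,0,1],[-7.8,16.5,-2,0,1]],
])

```text
clock: 24.67
tool_pos: [463.2, 288.9, 452.6]
eef_rot: [0.706, 0.052, 0.703, -0.065]
ft_force: [0.4, -0.2, 1.2]
opening: 0.4
```

Emit:
servo_tool([
  [[0,1.5,-3,0,1],[0,2,-6,0,1],[0,2,-9,0,1],[0,2,-11,0,1],[0,2,-11,0,1]],
])

```text
clock: 25.08
tool_pos: [461.7, 306.0, 334.7]
eef_rot: [0.702, 0.049, 0.707, -0.068]
ft_force: [0.1, -0.3, -0.4]
opening: 0.0
```

Emit:
servo_tool([
  [[0,0,0,0,1],[0,0,0,0,1]],
])

```text
clock: 25.25
tool_pos: [464.1, 307.0, 340.7]
eef_rot: [0.705, 0.051, 0.705, -0.066]
ft_force: [-0.1, -0.5, 0.8]
opening: -0.0
```

```bash
python3 st.py
python3 - <<'E'
from h import *
snap('wrist','wb')
for z in(20,30):print(proj('wb',[422,309,z]),end=' ')
E
```

```text
25.25 [464.1 307.  340.7] [ 0.589  0.273 -0.251  1.06  -0.016  0.755] yaw 2.975350135961362 tilt [-0.002 -0.02 ] [-0.12 -0.46  0.77]
[[329.89230477 173.45584829]] [[329.70250227 174.58736693]]
```

View pics/wb.png

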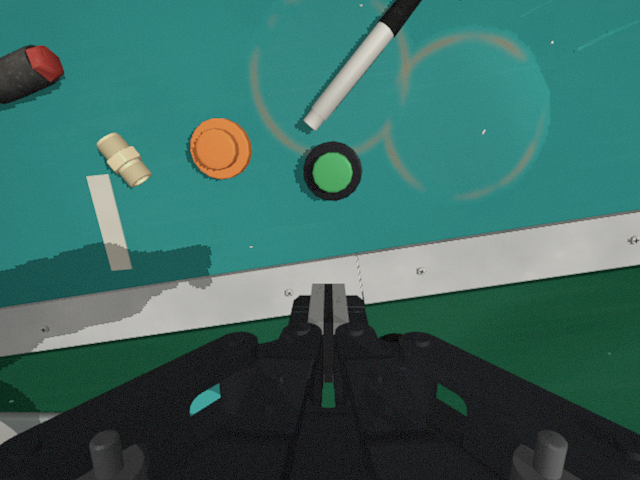

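The green button's top is centred at about (333,172), 2–3 px from the prediction; the orange one at (220,149) is not meant.

```bash
python3 - <<'E'
from h import *
obs=[]
for f,b in(('t0',(195,260,30,28)),('s0',(300,385,32,34)),('wb',(290,130,90,90))):
    I=cv2.imread(f'pics/{f}.png'); h=cv2.cvtColor(I,cv2.COLOR_BGR2HSV); m=cv2.inRange(h,(50,120,100),(72,255,255)); k=np.zeros_like(m);x,y,w,hh=b;k[y:y+hh,x:x+w]=m[y:y+hh,x:x+w]
    k=cv2.morphologyEx(k,cv2.MORPH_OPEN,np.ones((2,2)))
    c=max(cv2.findContours(k,0,1)[0],key=cv2.contourArea); e=cv2.fitEllipse(c); print(f,e); obs.append((f,e[0]))
print(tri(obs),tri(obs[1:]),atz('wb',obs[2][1],20),atz('wb',obs[2][1],30))
d=np.load('pics/wb.npz');print(d['K'][0,0])
E
python3 st.py
```

```text
t0 ((209.6215362548828, 274.5473327636719), (11.242568016052246, 11.466955184936523), 27.41893196105957)
s0 ((314.5785217285156, 401.37200927734375), (15.541735649108887, 15.791873931884766), 14.29956340789795)
wb ((332.381103515625, 173.15927124023438), (36.51190185546875, 39.81451416015625), 161.24066162109375)
[420.59592732 310.68420563  15.59599065] [421.335962   310.53802213  15.09750448] [422.09425602 310.96580307  20.        ] [421.27859034 311.17958492  30.        ]
364.6387370862067
25.3 [464.3 307.1 341.1] [ 0.589  0.272 -0.25   1.06  -0.016  0.755] yaw 2.975242317462817 tilt [-0.001 -0.02 ] [ 0.04  0.02 -0.1 ]
```

Emit:
servo_tool([
  [[-2,0.4,-2,0,1],[-4.28,0.73,-5,0,1],[-4.28,0.73,-8,0,1],[-4.28,0.73,-11,0,1],[-4.28,0.73,-12.8,0,1]],
])

```text
clock: 25.72
tool_pos: [420.6, 314.1, 210.5]
eef_rot: [0.704, 0.051, 0.705, -0.066]
ft_force: [0.7, 0.1, -1.3]
opening: -0.1
```

Emit:
servo_tool([
  [[0,0,0,0,1],[0,0,0,0,1],[0,0,0,0,1],[0,0,0,0,1],[0,0,0,0,1]],
])

```text
clock: 26.13
tool_pos: [421.7, 314.7, 213.0]
eef_rot: [0.705, 0.052, 0.704, -0.066]
ft_force: [-0.3, 0.1, -0.4]
opening: 0.5
```

```bash
python3 st.py; python3 osc.py 2
```

```text
26.1333 [421.7 314.7 213. ] [ 0.646  0.341 -0.482  0.76  -0.015  0.812] yaw 2.9753122473058857 tilt [-0.001 -0.019] [-0.27  0.07 -0.37]
26.23 40; 26.28 26; 26.33 18; 26.38 25; 26.43 10; 26.48 11; 26.53 10; 26.58 5; 26.63 6; 26.68 5; 26.73 2; 26.78 2; 26.83 0; 26.88 0; 26.93 0; 26.98 2; 27.03 3; 27.08 3; 27.13 0;
```

Run:
```python
from h import *
g0=None
for i in range(24):
    c=read_camera('side')['color']; g=cv2.cvtColor(c[180:265,270:330],cv2.COLOR_RGB2GRAY).astype(np.float32)
    if g0 is None: g0=g; continue
    print(np.round(cv2.phaseCorrelate(g0,g)[0],2),int((abs(g-g0)>15).sum()),end=' ')
print(ctrl.sense()['clock'])
crop('o2',215,130,200,150,4,'o2c')
```

```text
[-0.02  0.02] 0 [-0.03  0.02] 0 [-0.03 -0.  ] 0 Traceback (most recent call last):
  File "<stdin>", line 4, in <module>
ValueError: 200 camera calls are used up
```

The camera calls are used up. The last frames show no motion (0.03 px). I'll wait a little over a second more, then press by force.

Emit:
servo_tool([
  [[0,0,0,0,1],[0,0,0,0,1],[0,0,0,0,1],[0,0,0,0,1],[0,0,0,0,1]],
])

```text
clock: 27.75
tool_pos: [420.8, 314.1, 211.2]
eef_rot: [0.704, 0.051, 0.705, -0.066]
ft_force: [1.0, 0.6, -0.1]
opening: 0.1
```

Emit:
servo_tool([
  [[0,0,0,0,1],[0,0,0,0,1],[0,0,0,0,1],[0,0,0,0,1],[0,0,0,0,1]],
])

```text
clock: 28.17
tool_pos: [420.8, 314.1, 211.2]
eef_rot: [0.704, 0.051, 0.705, -0.066]
ft_force: [-0.0, 0.5, 0.2]
opening: -0.2
```

Emit:
servo_tool([
  [[0,0,0,0,1],[0,0,0,0,1],[0,0,0,0,1],[0,0,0,0,1],[0,0,0,0,1]],
])

```text
clock: 28.58
tool_pos: [420.7, 314.1, 211.2]
eef_rot: [0.704, 0.051, 0.705, -0.066]
ft_force: [-0.2, -0.0, -0.6]
opening: -0.1
```

Emit:
servo_tool([
  [[0,0,-0.2,0,1],[0,0,-0.4,0,1],[0,0,-0.6,0,1],[0,0,-0.8,0,1],[0,0,-1,0,1]],
])

```text
clock: 29.0
tool_pos: [420.7, 314.0, 200.9]
eef_rot: [0.704, 0.051, 0.705, -0.066]
ft_force: [-0.2, -0.0, -0.2]
opening: 0.1
```

Tips are at about 28 mm. Smaller steps from here.

Emit:
servo_tool([
  [[0,0,-0.1,0,1],[0,0,-0.2,0,1],[0,0,-0.3,0,1],[0,0,-0.4,0,1]],
])

```text
clock: 29.33
tool_pos: [420.8, 314.1, 197.1]
eef_rot: [0.704, 0.051, 0.705, -0.066]
ft_force: [-0.2, 1.1, -0.5]
opening: 0.3
```

Emit:
servo_tool([
  [[0,0,-0.1,0,1],[0,0,-0.2,0,1],[0,0,-0.3,0,1],[0,0,-0.4,0,1]],
])

```text
clock: 29.67
tool_pos: [420.8, 314.1, 193.2]
eef_rot: [0.704, 0.051, 0.705, -0.066]
ft_force: [-0.7, 0.2, 3.7]
opening: -0.2
```

Emit:
servo_tool([
  [[0,0,-0.1,0,1],[0,0,-0.2,0,1],[0,0,-0.2,0,1]],
])

```text
clock: 29.92
tool_pos: [420.8, 314.1, 191.2]
eef_rot: [0.704, 0.051, 0.705, -0.066]
ft_force: [-0.6, -0.7, 3.4]
opening: -0.3
```

Emit:
servo_tool([
  [[0,0,-0.1,0,1],[0,0,-0.2,0,1],[0,0,-0.2,0,1]],
])

```text
clock: 30.17
tool_pos: [420.8, 314.2, 189.4]
eef_rot: [0.704, 0.051, 0.705, -0.066]
ft_force: [-0.7, -0.3, 5.9]
opening: 0.0
```

Emit:
servo_tool([
  [[0,0,-0.05,0,1],[0,0,-0.1,0,1],[0,0,-0.1,0,1]],
])

```text
clock: 30.42
tool_pos: [420.8, 314.2, 189.2]
eef_rot: [0.704, 0.051, 0.705, -0.066]
ft_force: [-2.8, -2.3, 14.1]
opening: -0.1
```

Emit:
servo_tool([
  [[0,0,-0.05,0,1],[0,0,-0.1,0,1],[0,0,-0.1,0,1]],
])

```text
clock: 30.67
tool_pos: [420.8, 314.2, 189.0]
eef_rot: [0.704, 0.051, 0.705, -0.066]
ft_force: [-5.8, -4.0, 23.0]
opening: -0.3
```

Hard stop reached: the force rose to 23 N while z stayed at 189 mm, so the button is fully down. Retreating.

Emit:
servo_tool([
  [[0,0,0.5,0,1],[0,0,1.5,0,1],[0,0,4,0,1],[0,0,7,0,1],[0,0,10,0,1]],
])

```text
clock: 31.08
tool_pos: [420.3, 313.7, 287.8]
eef_rot: [0.704, 0.051, 0.706, -0.067]
ft_force: [0.5, 0.4, 0.3]
opening: 0.1
```

Emit:
servo_tool([
  [[0,0,0,0,1],[0,0,0,0,1],[0,0,0,0,1],[0,0,0,0,1]],
])

```text
clock: 31.42
tool_pos: [420.2, 313.7, 285.9]
eef_rot: [0.704, 0.05, 0.706, -0.067]
ft_force: [0.0, -0.4, -0.4]
opening: 0.2
```

```bash
python3 st.py; python3 -c "
from station import workorder; print(workorder.close_job())"
```

```text
31.4167 [420.2 313.7 285.9] [ 0.646  0.262 -0.4    0.927 -0.015  0.812] yaw 2.9755296656909045 tilt [-0.005 -0.023] [ 0.02 -0.42 -0.45]
the job is handed in; nothing more can be done
None
```

I hung the shower head by its hanger hole on the scale hook and lowered it at about 20 mm/s until the wrist force read 0 N. I then released it, pressed the green record button to its stop and handed the job in at 31.4 s.

**Checks that passed**
- A picture taken after release shows the head hanging free on the hook seat.
- The last camera frames before the press showed no movement of the head (0.03 px).
- At the button the force rose from 6 N to 23 N while the tool height stayed at 189 mm, so it was fully down.
- After I retreated, the tool touched nothing.

**Problems and disagreements**
- **Joint 6 limit:** the first approach to the hook hit it. I backed off and turned the held head half round, and the tool kept a tilt of about 0.02 rad from then on.
- **Sideways force:** seat friction put up to 3.4 N sideways on the hanger while lowering. I eased it to about 0.7 N before letting go.
- **Stillness check:** one check at about 26.2 s showed small pixel changes near the head. They may have been the arm or its shadow, and they faded by 26.8 s, about 2.5 s before the press.
- **No final picture:** the 200 camera calls ran out before the press, so I have no image of the head or button afterwards.

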